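# Load the blue filter cassette into the photometer

### The arm

A 6-joint arm with a two-finger parallel gripper is mounted at the origin on the work surface. World frame = base frame: x ahead of the robot, y to its left, z up, the work surface at z = 0. Lengths are in mm, angles in rad, forces in N, time in s.
With the tool pointing down it reaches from about 350 to 875 mm from the base axis. Payload 4.2 kg.
Tool frame: the origin (TCP) lies between the finger pads; the fingertips stand 11 mm ahead of it and the grasp point (between the pads) lies 8 mm behind it; z points along the fingers, y is the direction in which the jaws open and shut (so a half turn about z gives the same grasp; the last joint's range is limited). The gripper opens to 85 mm and grips with 20 to 120 N. Pads are 22 mm wide; open, the fingers measure 114 mm over their backs; the gripper's body (76 mm by 85 mm) begins 54 mm behind the grasp point. The pads swing forward as they close: fully open they stand 13 mm farther back than shut.
Start: joints at [-0.874, 0.385, 0.008, 0, -1.194, -0.259], TCP at [264.979, -566.026, 242.312] pointing down, gripper open.
Joint ranges: [-3.14, 3.14], [-1.21, 2.06], [-1.07, 1.41], [-3.16, 2.05], [-2.99, -0.16], [-3.1, 3.1]. Speed limits (rad/s): [2.79, 2.79, 3.14, 3.14, 3.14, 3.14].

### API

Orientations are given as a unit quaternion [x, y, z, w].
In Python, from bench import * gives the robot as it stands.
- The arm moves only by the tool servo_tool, never from a script. Its argument "rows" is a list of rows, each a list of 7 numbers: the opening, from 0 (shut) to 1 (fully open), then the shift along the tool's x, y, z in cm, then the turn, a rotation vector about the tool's x, y, z in degrees. A call has 1 to 12 rows; each row shifts and turns the commanded pose from where the row before left it, along the tool's axes as they then stand; what a row does not reach is not made up. A row lasts 1/10 s, in which the tool goes at most 50 mm and 8.59 degrees, less where a joint would pass 70% of its speed; a pose out of reach is approached as far as the arm can. A call is refused whole if a number of a shift passes 5 or a number of a turn 8.59, either way. A call with a gripper value outside its range is refused whole. The fingers move at their own pace and stop on an object; the grip force is fixed at half the most. Time passes only in rows, so rows that do not move let the fingers close. It gives the time, the measured TCP pose, the force and the opening at its end, in the units of the state.
- read_state(): the state, without advancing time (a new reading comes with each control period).
- get_image(name): name is "scene" or "top" or "wrist"; returns a dict with "image" (480x640x3 uint8, red, green, blue), "mtx" (3x3 intrinsics, pixels), "extrinsics" (4x4, takes a point from camera to world coordinates). Camera axes: x right, y up, looking along -z (the intrinsics and any distortion apply to the point x, -y, -z); pixel columns grow to the right and rows downward; lengths in mm; the calibration is good to about 2 mm. A picture is of the moment at which its call begins. There is no depth.
- job_done(): hands the job in, once; it reports no verdict.
The state is a dict: "clock": time; "joints": joint angles; "joint_vel": joint speeds; "joint_efforts": joint torques, N m; "position": TCP position; "ee_rot": TCP orientation; "contact_force": force on the tool from outside, world axes, zero at the start; "wrist_torque": the same for the moment, N m; "gripper_width": finger opening in mm.
Only numpy, scipy, OpenCV 4.12 (cv2) and the standard library are available. Lean on these libraries where they do the work, as an engineer would, in place of code of your own. Each camera call takes 0.05 s, during which the arm holds its last target. There are 200 camera calls.

### The job

Fit the blue filter cassette into the white photometer: slide the orange retaining gate aside until it is clear of the bay, lay the blue cassette flat in the bay with its grip rib up, then slide the gate fully shut again so that it covers the cassette's end. Leave the cassette and the gate released.

Things in the scene. Friction and masses are not known exactly. Their poses are not given: they have to be found in the camera images.
- blue_cassette_center (a point): Centre of the loose blue cassette, half-way up its 48 mm height: a flat plate 60 x 90 x 14 mm (x, y, z) with an upright grip rib amid its top, 12 mm thick (x), 30 mm long (y), 34 mm tall, same colour. It lies flat on the bench, z up; a half turn makes no difference. About 120 g. Green and yellow cassettes of the same shape lie near it and are not wanted.
- bay (a point): Centre of the black floor of the bay in the fixed low white photometer; x, y along its sides, z up. The bay is an open pocket 76 (x) by 106 (y) by 18 mm deep, floor 30 mm and deck 48 mm above the bench. The cassette lies in it y along y, 8 mm play all round. The shut gate covers 30 mm of its +y end, not reaching the rib. Rails 8 mm above the deck lie at x = +-52 mm from y = 16 mm on.
- gate_grip (a point): Centre of the black upright bar on the orange gate; moves with it; axes as the bay's. Bar 40 mm long (x), 12 mm thick (y), 36 mm tall, centre 74 mm above the bench. It stands on the gate plate (96 x 70 x 6 mm, top 56 mm above the bench), whose edge towards the bay is 47 mm from the bar's centre. With the gate shut the bar is 70 mm from the bay's centre in +y.
- gate (a joint): Travel of the gate in m along the bay's +y: 0 = shut against its stop, 0.03 = clear of the bay, 0.05 = fully open against its stop. It starts within 12 mm of shut, slides with about 1.5 N and stays where it is left.
Mind the look-alikes: they are no part of the job. Of the things that look like the part that bears blue_cassette_center, the smallest one is meant.

How it is judged (in metres and radians):
On the way, in this order (a step that is already met when the one before it is completed fails the run):
1. the gate is slid aside, clear of the bay (open by more than 26 mm) (value of joint gate above 0.026 m), for 0.2 s.
2. the blue cassette lies flat in the bay while the gate is still aside (horizontal distance between blue_cassette_center and bay below 0.015 m and z of blue_cassette_center in the frame of bay between 0.018 and 0.03 m and angle between blue_cassette_center's own z axis and vertical below 0.17 rad and angle between the y axis of blue_cassette_center and the y axis of bay, either way round below 0.25 rad and value of joint gate above 0.012 m), for 0.2 s.
At the end, for the whole second after the job is handed in: The blue cassette lies flat in the bay, rib up (centre within 15 mm of the bay's centre line, 18 to 30 mm above the bay floor, tilted less than 10 degrees, long side within 14 degrees of the bay's), and the gate is shut to within 10 mm; all released (horizontal distance between blue_cassette_center and bay below 0.015 m and z of blue_cassette_center in the frame of bay between 0.018 and 0.03 m and angle between blue_cassette_center's own z axis and vertical below 0.17 rad and angle between the y axis of blue_cassette_center and the y axis of bay, either way round below 0.25 rad and value of joint gate below 0.01 m); the robot touches nothing.
It also fails if it takes over 54 s, if anything falls off the work surface, if the arm or the gripper's body presses on something with over 40 N, if the wrist force passes 120 N, or if a joint passes its speed limit or range.

## Working session

There is one attempt and no reset: what is moved stays moved. The work goes in short steps, Python scripts to look and compute and a tool call to move; the robot and the scene stay as the last step left them, time stands still between calls to the robot, and variables do not carry over. Pictures are saved under pics/ and viewed, about 8 in all and at most 12, crops included, and the job is handed in when it is done.

Besides the shell and the picture viewer there is one more tool, called after "Call:" in YAML: its name, and indented under it one key for each argument. servo_tool: Moves the arm, as the interface text tells. Its arguments: {"type":"object","properties":{"rows":{"type":"array","items":{"type":"array","items":{"type":"number"}}}},"required":["rows"]}

```bash
mkdir -p pics
cat > h.py <<'E'
from bench import *
import numpy as np, cv2
def grab(n,fn):
    d=get_image(n); cv2.imwrite('pics/'+fn+'.png',d['image'][:,:,::-1]); np.savez('pics/'+fn+'.npz',i=d['image'],m=d['mtx'],e=d['extrinsics'],k=np.array(d.get('dist',np.zeros(5)))); return d
def load(fn):
    z=np.load('pics/'+fn+'.npz'); return dict(image=z['i'],mtx=z['m'],extrinsics=z['e'])
def ray(d,u,v,z):
    p=np.linalg.inv(d['mtx'])@[u,v,1]; p=np.array([p[0],-p[1],-p[2]])
    E=d['extrinsics']; w=E[:3,:3]@p; o=E[:3,3]; return o+w*(z-o[2])/w[2]
def proj(d,P):
    E=d['extrinsics']; c=E[:3,:3].T@(np.array(P)-E[:3,3]); q=d['mtx']@[c[0],-c[1],-c[2]]; return q[:2]/q[2]
E
python3 - <<'E'
from h import *
print(read_state())
a=grab('top','top1'); b=grab('scene','scene1'); print(a.keys(),a['extrinsics'],b['extrinsics'],a['mtx'])
E
```

```text
{'clock': 0.0, 'joints': array([-8.74364565e-01,  3.85586858e-01,  6.63098406e-03, -4.78195346e-04,
       -1.19401133e+00, -2.58596322e-01]), 'joint_vel': array([ 7.81913257e-04, -2.74776187e-03, -8.33495730e-04,  7.32883843e-04,
       -5.57413016e-04,  8.66674724e-05]), 'joint_efforts': array([ 7.45134439e-04, -3.92290950e+01,  1.88407838e+01,  4.18637350e+00,
       -4.63003802e-03,  1.39688911e-06]), 'position': array([ 264.7632485 , -565.53502985,  241.20837706]), 'ee_rot': array([-2.17087059e-01,  9.76151618e-01,  1.06615069e-03, -3.01465781e-04]), 'contact_force': array([ 0.36502392, -0.29886918, -0.24580503]), 'wrist_torque': array([ 0.013374  , -0.01860333,  0.00534861]), 'gripper_width': 85.16852442954051}
dict_keys(['image', 'mtx', 'extrinsics']) [[-3.03818262e-03  9.88802649e-01 -1.49198159e-01  3.54074161e+02]
 [-9.99995345e-01 -3.04627313e-03  1.74301976e-04 -1.02404265e+02]
 [-2.82148088e-04  1.49197994e-01  9.88807301e-01  8.98702954e+02]
 [ 0.00000000e+00  0.00000000e+00  0.00000000e+00  1.00000000e+00]] [[-5.99084912e-01 -5.65149873e-01  5.67188583e-01  1.07253798e+03]
 [ 8.00662113e-01 -4.28255365e-01  4.18971984e-01  3.44651244e+02]
 [ 6.11959026e-03  7.05126204e-01  7.09055419e-01  8.32581506e+02]
 [ 0.00000000e+00  0.00000000e+00  0.00000000e+00  1.00000000e+00]] [[459.98136347   0.         320.07484362]
 [  0.         459.98136347 242.88505225]
 [  0.           0.           1.        ]]
```

View pics/top1.png

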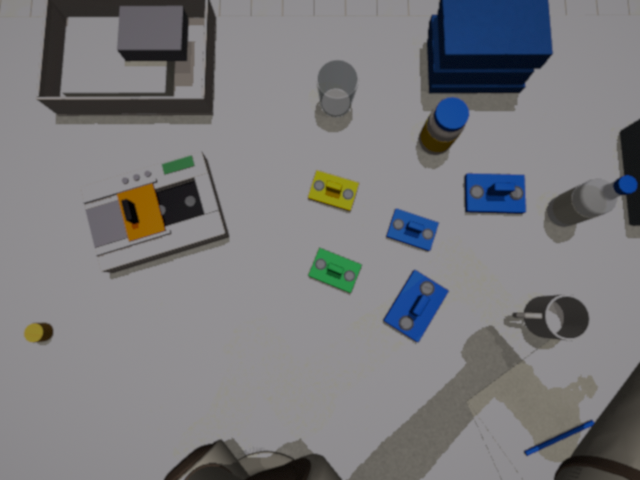

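View pics/scene1.png

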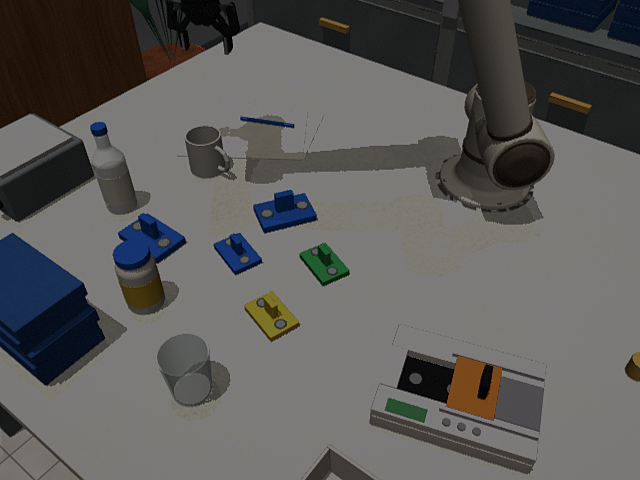

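The scene shows three blue cassettes in the top view: (412,229), (495,193) and (416,305). The one at (412,229) looks smallest. The photometer is at about (155,210), with the gate sliding towards image left. I'll measure these and confirm them in a crop.

Run:
```python
from h import *
d=load('top1'); im=d['image']; hsv=cv2.cvtColor(im,cv2.COLOR_RGB2HSV)
def cs(lo,hi,amin=150):
    m=cv2.inRange(hsv,lo,hi); c,_=cv2.findContours(m,cv2.RETR_EXTERNAL,cv2.CHAIN_APPROX_NONE); return [x for x in c if cv2.contourArea(x)>amin]
for nm,lo,hi,z in(('blue',(100,120,50),(125,255,255),14),('orange',(8,150,120),(20,255,255),56)):
    for c in cs(lo,hi):
        w=np.array([ray(d,*p[0],z)[:2] for p in c],np.float32)
        r=cv2.minAreaRect(w); print(nm,c[:,0].mean(0),np.round(r[0],1),np.round(r[1],1),round(r[2],1))
        print('   box',np.round(cv2.boxPoints(r),1).tolist())
g=im[140:285,75:240]; 
a=cv2.resize(g,None,fx=3.6,fy=3.6,interpolation=cv2.INTER_CUBIC)[:,:,::-1]
cv2.imwrite('pics/crop1.png',a)
b=cv2.resize(im[160:350,370:535],None,fx=3,fy=3,interpolation=cv2.INTER_CUBIC)[:,:,::-1]
cv2.imwrite('pics/crop2.png',b)
```

```text
blue [559.01428571 437.44285714] [ 126.4 -539.5] [  9.2 139.4] 22.8
   box [[95.0999984741211, -477.1000061035156], [149.1999969482422, -605.5], [157.6999969482422, -602.0], [103.5999984741211, -473.5]]
blue [415.68263473 305.38922156] [ 366.9 -284.3] [ 76.4 115.2] 57.4
   box [[297.79998779296875, -285.3999938964844], [394.79998779296875, -347.5], [436.0, -283.20001220703125], [339.0, -221.10000610351562]]
blue [412.00735294 229.35294118] [ 513.9 -282.4] [88.1 59.4] 70.8
   box [[471.3999938964844, -314.20001220703125], [527.5, -333.70001220703125], [556.4000244140625, -250.5], [500.29998779296875, -231.0]]
blue [627.0862069  183.87931034] [ 603.8 -712.9] [37.6 40.6] 28.7
   box [[577.5, -704.0999755859375], [597.0, -739.7000122070312], [630.0, -721.7000122070312], [610.5999755859375, -686.0999755859375]]
blue [495.11229947 193.06417112] [ 586.7 -448.4] [117.6  77.6] 88.2
   box [[546.0, -505.8999938964844], [623.5999755859375, -508.3999938964844], [627.2999877929688, -390.79998779296875], [549.7999877929688, -388.3999938964844]]
blue [451.48913043 113.40217391] [ 753.4 -370.1] [65.
[... 161 characters left out ...]
01220703125]]
blue [466.37581699  59.4248366 ] [ 907.9 -438.7] [204.4 126.2] 89.8
   box [[844.5, -540.7000122070312], [970.7000122070312, -541.0999755859375], [971.2999877929688, -336.70001220703125], [845.0999755859375, -336.29998779296875]]
blue [496.0408805  27.       ] [ 944.  -472.5] [223.2 123. ] 89.8
   box [[882.0999755859375, -583.9000244140625], [1005.2000122070312, -584.2999877929688], [1005.9000244140625, -361.1000061035156], [882.7999877929688, -360.70001220703125]]
orange [140.36875 211.575  ] [541.6 233.8] [94.3 68.4] 17.5
   box [[486.3999938964844, 252.1999969482422], [506.8999938964844, 187.0], [596.9000244140625, 215.3000030517578], [576.2999877929688, 280.6000061035156]]
```

View pics/crop1.png

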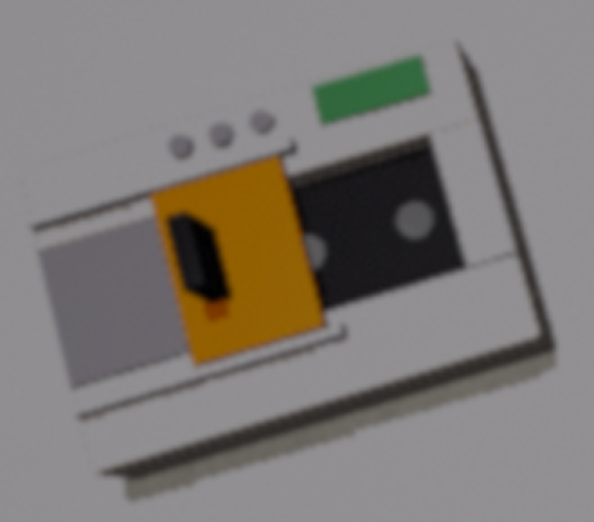

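View pics/crop2.png

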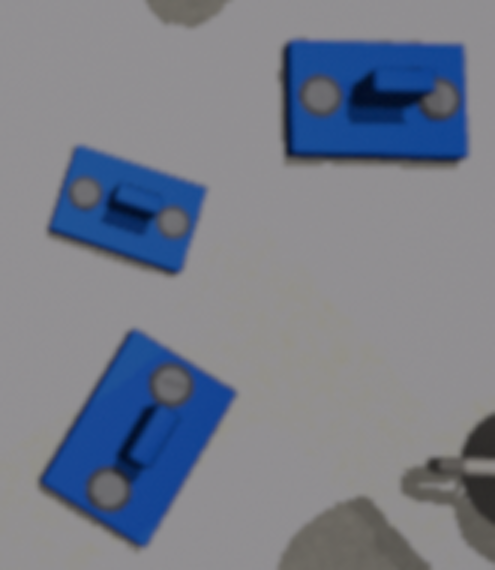

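The crop shows blue cassettes at crop pixels (127,208), (378,98) and (138,437). The first measures 88 x 59 mm, which matches 60 x 90. The other two measure 117 x 77 mm, so they are the look-alikes. **The target is the one at top pixel (412,229).** In the other crop, the bay rim's -y edge runs from (430,137) to (463,267).

```bash
python3 - <<'E'
from h import *
from scipy.spatial.transform import Rotation as R
d=load('top1')
c=lambda x,y:((x+.5)/3.6-.5+75,(y+.5)/3.6-.5+140)
A=ray(d,*c(430,137),48);B=ray(d,*c(463,267),48); print('rim',A,B,np.linalg.norm(A-B),np.degrees(np.arctan2(*(A-B)[[1,0]])))
yd=np.array([-.300,.954]);xd=np.array([.954,.3]);bay=(A+B)[:2]/2+53*yd;gp=np.array([541.6,233.8]);print('bay',bay,'gate plate rel',(gp-bay)@xd,(gp-bay)@yd,'expect y 58+q')
# device outline: lower right corner deck
for p in((540,335),(458,42),(105,470),(283,157),(324,325)): print(p,(ray(d,*c(*p),48)[:2]-bay)@np.c_[xd,yd])
# bar top & rib top
for p in((172,216),(187,213),(228,297),(204,290)): print('bar',(ray(d,*c(*p),92)[:2]-bay)@np.c_[xd,yd])
# second view: rib top and bar in scene
s=load('scene1')
for n,P in(('rib',[513.9,-282.4,48]),('bar',[538,245.2,92]),('bay',[*bay,30])): print(n,proj(s,P),proj(d,P))
r=R.from_quat(read_state()['ee_rot']);print(r.as_matrix().round(3))
E
python3 - <<'E'
import cv2
a=cv2.imread('pics/scene1.png')
b=cv2.resize(a[320:470,365:555],None,fx=3,fy=3,interpolation=2);c=cv2.resize(a[225:275,205:270],(585,450),interpolation=2)
import numpy as np
b=np.pad(b,((0,0),(0,15),(0,0)));cv2.imwrite('pics/crop3.png',cv2.resize(b,None,fx=1.3,fy=1.3))
E
```

```text
rim [609.19039738 137.88029115  48.        ] [538.65229225 117.90144802  48.        ] 73.31288051553467 15.813965569437617
bay [558.02134482 178.45286959] gate plate rel 0.9381761699164032 57.727565858491104 expect y 58+q
(540, 335) [-83.71909686 -80.5592561 ]
(458, 42) [ 82.87262186 -82.23388214]
(105, 470) [-83.74770437 152.25251011]
(283, 157) [49.67361464 23.08836847]
(324, 325) [-44.47546174  25.42203665]
bar [20.00393274 71.72723346]
bar [19.22798588 64.20686983]
bar [-28.50501686  55.21349979]
bar [-21.45946808  65.69730643]
rib [233.64850254 237.00377806] [415.6537644  226.04961835]
bar [484.65357672 374.31054646] [126.09606328 209.18375205]
bay [432.1958103  383.29567008] [174.62102676 206.06044654]
[[-0.906 -0.424 -0.001]
 [-0.424  0.906  0.002]
 [ 0.     0.002 -1.   ]]
```

View pics/crop3.png

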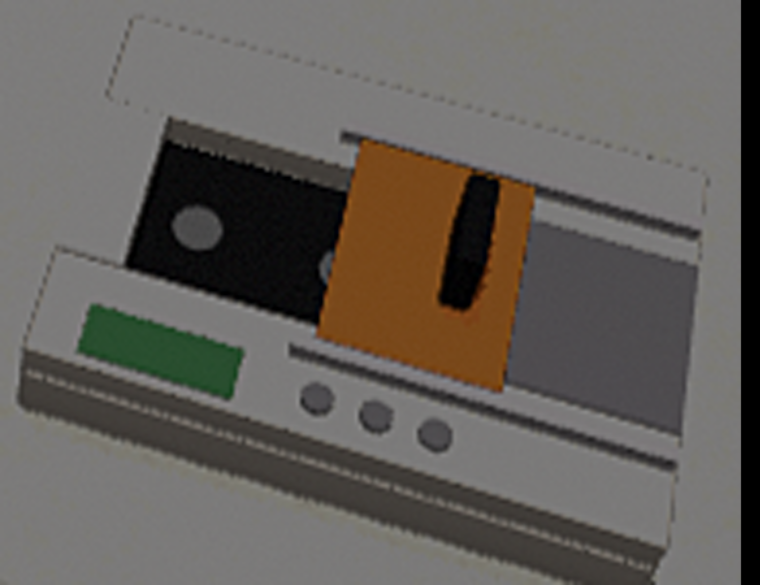

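Gate plate and device outline agree: bay centre is about (558,178), bay x axis at 17.5°, and the gate is nearly shut. The target is confirmed as the 88 x 59 mm cassette. I'll move to the gate bar at about (538,245).

Call:
servo_tool:
  rows:
    - [1,0,0,0,0,0,7.6]
    - [1,-2.52,3.46,0,0,0,0]
    - [1,-2.52,3.46,0,0,0,0]
    - [1,-2.52,3.46,0,0,0,0]
    - [1,-2.52,3.46,0,0,0,0]
    - [1,-2.52,3.46,0,0,0,0]
    - [1,-2.52,3.46,0,0,0,0]
    - [1,-2.52,3.46,0,0,0,0]
    - [1,-2.52,3.46,0,0,0,0]
    - [1,-2.52,3.46,0,0,0,0]
    - [1,-2.52,3.46,0,0,0,0]
    - [1,-2.52,3.46,0,0,0,0]

```text
clock: 1.3
position: [414.9, -118.0, 242.2]
ee_rot: [-0.152, 0.988, 0.0, -0.0]
contact_force: [1.1, 0.1, 0.3]
gripper_width: 85.2
```

Call:
servo_tool:
  rows:
    - [1,-2.52,3.46,0,0,0,0]
    - [1,-2.52,3.46,0,0,0,0]
    - [1,-2.52,3.46,0,0,0,0]
    - [1,-2.52,3.46,0,0,0,0]
    - [1,-2.52,3.46,0,0,0,0]
    - [1,-2.52,3.46,0,0,0,0]
    - [1,-2.52,3.46,0,0,0,0]
    - [1,-2.52,3.46,0,0,0,0]
    - [1,-2.52,3.46,0,0,0,0]
    - [1,0,0,0,0,0,0]
    - [1,0,0,0,0,0,0]

```text
clock: 2.4
position: [537.3, 245.9, 241.1]
ee_rot: [-0.153, 0.988, -0.0, -0.001]
contact_force: [0.3, -0.4, 0.5]
gripper_width: 85.0
```

```bash
cat >> h.py <<'E'
from scipy.spatial.transform import Rotation as R
def rel(T,ydir=None):
    s=read_state(); M=R.from_quat(s['ee_rot']).as_matrix(); print('t',s['clock'],'pos',s['position'].round(1),'toolmove',(M.T@(np.array(T)-s['position'])).round(1),'z tilt',M[:,2].round(3))
    if ydir is not None:
        y=M.T@np.array([*ydir,0]); a=np.degrees(np.arctan2(-y[0],y[1])); print('turn z',(a+90)%180-90)
E
python3 - <<'E'
from h import *
rel([538,245.2,72],[-.3,.954]); print(read_state()['joints'].round(2))
grab('wrist','w1')
s=load('scene1');c=lambda x,y:(x/3.9+365,y/3.9+320)
for n,p,z in(('rim -x-y',(167,118),48),('rim +x-y',(127,267),48),('rim?',(167,145),30),('gate edge',(362,138),56),('gate edge',(318,338),56),('gate back',(503,390),56),('gate back',(534,185),56)):
    w=ray(s,*c(*p),z)[:2]-[558,178.5]; print(n,w@[.954,.3],w@[-.3,.954])
E
```

```text
t 2.4 pos [537.3 245.9 241.1] toolmove [ -0.8  -0.8 169.1] z tilt [-0.002 -0.001 -1.   ]
turn z 0.09278610478955329
[ 0.7   0.33 -0.08 -0.   -1.17 -1.97]
rim -x-y -35.34950718597255 -49.75263647423574
rim +x-y 38.787379947758325 -47.76129043396711
rim? -35.22223343230178 -47.75339105626306
gate edge -46.38345139752053 27.553518632850913
gate edge 49.70957655830494 28.317562388588016
gate back 48.18590458878243 97.19695141336688
gate back -46.92120947609202 96.24000904750905
```

View pics/w1.png

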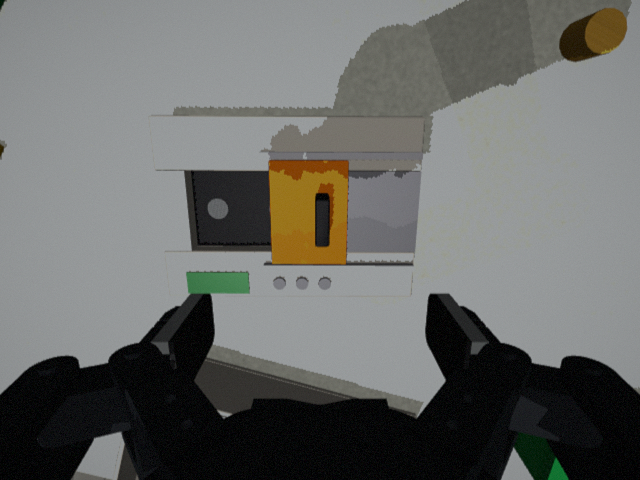

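The wrist view shows the gate plate at corners (269,160)–(347,264), the bar top at about (322,220), and the bay rim's left edge at x≈186–191. This gives a third estimate.

Run:
```python
from h import *
d=load('w1'); im=d['image']; hsv=cv2.cvtColor(im,cv2.COLOR_RGB2HSV)
f=lambda p,z:(ray(d,*p,z)[:2]-[558,178.5])@np.array([[.954,-.3],[.3,.954]])
for p,z in(((186,171),48),((191,250),48),((269,160),56),((348,160),56),((272,264),56),((347,264),56),((323,197),92),((323,246),92),((151,116),48),((166,297),48),((424,117),48),((412,296),48)): print(p,f(p,z).round(1))
m=cv2.inRange(hsv,(8,120,80),(22,255,255)); m[:,400:]=0
c=max(cv2.findContours(m,0,1)[0],key=cv2.contourArea)
w=np.array([f(p[0],56) for p in c],np.float32); print(cv2.minAreaRect(w))
```

```text
(186, 171) [-36.9 -48.8]
(191, 250) [ 37.6 -51.4]
(269, 160) [-47.2  27.2]
(348, 160) [-47.3  95.8]
(272, 264) [48.7 26.5]
(347, 264) [48.5 97. ]
(323, 197) [-20.8  73.9]
(323, 246) [19.7 74. ]
(151, 116) [-83.7 -74.3]
(166, 297) [ 86.5 -80.9]
(424, 117) [-83.2 161. ]
(412, 296) [ 84.9 162.7]
((0.640716552734375, 61.01750946044922), (69.78103637695312, 96.04952239990234), 89.80960845947266)
```

Call:
servo_tool:
  rows:
    - [1,0,0.28,3,0,0,0]
    - [1,0,0,4,0,0,0]
    - [1,0,0,4,0,0,0]
    - [1,0,0,3,0,0,0]
    - [1,0,0,2,0,0,0]
    - [1,0,0,0.9,0,0,0]
    - [0,0,0,0,0,0,0]
    - [0,0,0,0,0,0,0]
    - [0,0,0,0,0,0,0]
    - [0,0,0,0,0,0,0]
    - [0,0,0,0,0,0,0]
    - [0,0,0,0,0,0,0]

```text
clock: 3.65
position: [537.3, 248.3, 74.3]
ee_rot: [-0.152, 0.988, 0.0, 0.001]
contact_force: [-1.6, -0.2, 4.8]
gripper_width: 10.7
```

Call:
servo_tool:
  rows:
    - [0,0,0.6,0,0,0,0]
    - [0,0,0.6,0,0,0,0]
    - [0,0,0.6,0,0,0,0]
    - [0,0,0.6,0,0,0,0]
    - [0,0,0.6,0,0,0,0]
    - [0,0,0.6,0,0,0,0]
    - [0,0,0.6,0,0,0,0]
    - [0,0,0,0,0,0,0]
    - [0,0,0,0,0,0,0]
    - [0,0,0,0,0,0,0]

```text
clock: 4.65
position: [524.5, 289.4, 74.3]
ee_rot: [-0.152, 0.988, 0.001, 0.001]
contact_force: [-1.8, 1.0, 5.6]
gripper_width: 11.1
```

Call:
servo_tool:
  rows:
    - [1,0,0,0,0,0,0]
    - [1,0,0,0,0,0,0]
    - [1,0,0,0,0,0,0]
    - [1,0,0,0,0,0,0]
    - [1,0,0,0,0,0,0]
    - [1,0,0,-3,0,0,0]
    - [1,0,0,-4,0,0,0]
    - [1,0,0,-4,0,0,0]
    - [1,0,0,-4,0,0,0]
    - [1,0,0,-2,0,0,0]

```text
clock: 5.65
position: [525.5, 288.8, 247.8]
ee_rot: [-0.152, 0.988, 0.001, 0.003]
contact_force: [0.0, 0.5, -0.2]
gripper_width: 85.1
```

Run:
```python
from h import *
rel([513.9,-282.4,242],[.944,-.329])
d=grab('wrist','w2'); im=d['image']; hsv=cv2.cvtColor(im,cv2.COLOR_RGB2HSV)
f=lambda p,z:(ray(d,*p,z)[:2]-[558,178.5])@np.array([[.954,-.3],[.3,.954]])
m=cv2.inRange(hsv,(8,120,80),(22,255,255)); m[:,400:]=0
c=max(cv2.findContours(m,0,1)[0],key=cv2.contourArea)
w=np.array([f(p[0],56) for p in c],np.float32); print(cv2.minAreaRect(w))
```

```text
t 5.65 pos [525.5 288.8 247.8] toolmove [ 182.9 -541.3    3.5] z tilt [ 0.006  0.004 -1.   ]
turn z -53.281427625007126
((0.6697235107421875, 104.63500213623047), (69.74085998535156, 95.49067687988281), 89.92971801757812)
```

View pics/w2.png

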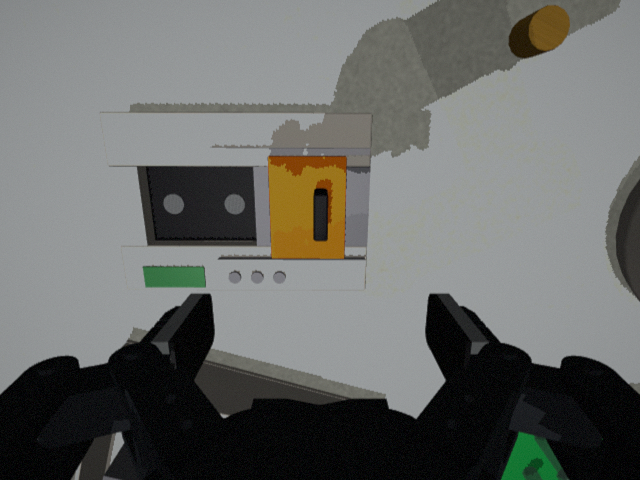

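The gate is open by about 43 mm and the whole bay is visible, with rim corners at (138,166), (253,167), (256,245) and (148,245). Next I'll turn and travel to above the small blue cassette.

Call:
servo_tool:
  rows:
    - [1,0,0,0,0,0,-7.61]
    - [1,0,0,0,0,0,-7.61]
    - [1,0,0,0,0,0,-7.61]
    - [1,0,0,0,0,0,-7.61]
    - [1,0,0,0,0,0,-7.61]
    - [1,0,0,0,0,0,-7.61]
    - [1,0,0,0,0,0,-7.61]
    - [1,4.18,-1.36,0,0,0,0]
    - [1,4.18,-1.36,0,0,0,0]
    - [1,4.18,-1.36,0,0,0,0]
    - [1,4.18,-1.36,0,0,0,0]
    - [1,4.18,-1.36,0,0,0,0]

```text
clock: 6.9
position: [519.1, 66.7, 243.1]
ee_rot: [-0.579, 0.815, 0.0, -0.0]
contact_force: [0.8, -0.8, 0.3]
gripper_width: 85.3
```

Call:
servo_tool:
  rows:
    - [1,4.18,-1.36,0,0,0,0]
    - [1,4.18,-1.36,0,0,0,0]
    - [1,4.18,-1.36,0,0,0,0]
    - [1,4.18,-1.36,0,0,0,0]
    - [1,4.18,-1.36,0,0,0,0]
    - [1,4.18,-1.36,0,0,0,0]
    - [1,4.18,-1.36,0,0,0,0]
    - [1,4.18,-1.36,0,0,0,0]
    - [1,0,0,0,0,0,0]
    - [1,0,0,0,0,0,0]

```text
clock: 7.9
position: [511.5, -284.1, 242.5]
ee_rot: [-0.578, 0.816, 0.001, -0.0]
contact_force: [0.4, 0.1, -0.2]
gripper_width: 85.5
```

Run:
```python
from h import *
rel([513.9,-282.4,100],[.944,-.329])
d=load('w2'); f=lambda p,z:(ray(d,*p,z)[:2]-[558,178.5])@np.array([[.954,-.3],[.3,.954]])
for p in((138,166),(253,167),(256,245),(148,245)): print('rim',f(p,48).round(1))
d=grab('wrist','w3'); im=d['image']; hsv=cv2.cvtColor(im,cv2.COLOR_RGB2HSV)
m=cv2.inRange(hsv,(100,120,50),(125,255,255))
for c in cv2.findContours(m,0,1)[0]:
    if cv2.contourArea(c)<300: continue
    w=np.array([ray(d,*p[0],14)[:2] for p in c],np.float32); print(c[:,0].mean(0),cv2.minAreaRect(w),cv2.boxPoints(cv2.minAreaRect(w)).round(1).tolist())
print(proj(d,[513.9,-282.4,48]))
```

```text
t 7.9 pos [ 511.5 -284.1  242.5] toolmove [ -2.3  -1.9 142.5] z tilt [-0.001  0.001 -1.   ]
turn z -0.17695436646022245
rim [-37.5 -49.3]
rim [-36.7  55.4]
rim [37.9 54.5]
rim [ 37.9 -50.2]
[ 40.1358885  246.21602787] ((806.1123657226562, -332.1249694824219), (87.30829620361328, 103.81095123291016), 46.514591217041016) [[738.4000244140625, -328.1000061035156], [813.7000122070312, -399.5], [873.7999877929688, -336.20001220703125], [798.5, -264.70001220703125]]
[318.56785714 205.89285714] ((513.5327758789062, -280.7664489746094), (88.48763275146484, 59.31963348388672), 70.825927734375) [[471.0, -312.79998779296875], [527.0, -332.29998779296875], [556.0999755859375, -248.6999969482422], [500.0, -229.1999969482422]]
[458.39370079 155.33595801] ((366.29290771484375, -282.0537109375), (76.8115005493164, 118.52798461914062), 57.352134704589844) [[295.70001220703125, -282.3999938964844], [395.5, -346.3999938964844], [436.8999938964844, -281.70001220703125], [337.1000061035156, -217.6999969482422]]
[183.37562189  65.73631841] ((586.2138061523438, -445.835205078125), (116.91529846191406, 77.82627868652344), 88.28682708740234) [[545.5999755859375, -503.1000061035156], [623.4000244140625, -505.3999938964844], [626.9000244140625, -388.6000061035156], [549.0999755859375, -386.20001220703125]]
[317.61831963 213.54279051]
```

View pics/w3.png

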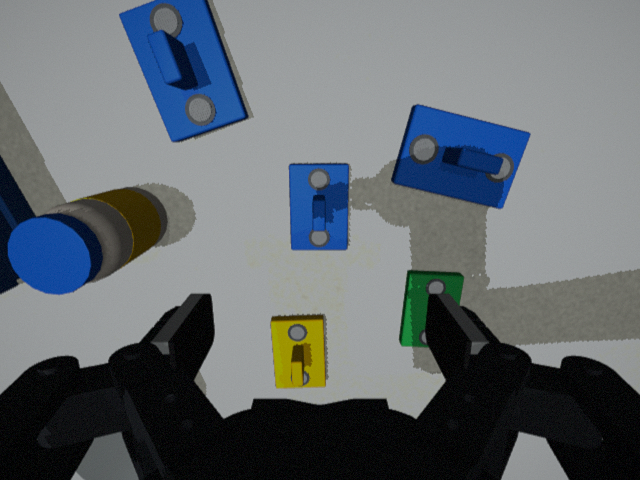

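The wrist view shows the small blue cassette at (318,206), measured at (513.5,-280.8) with size 88 x 59 mm. It is clear of the larger blue ones and the green one. I'll descend and grip the rib.

Call:
servo_tool:
  rows:
    - [1,-0.38,-0.08,3,0,0,0]
    - [1,0,0,4.5,0,0,0]
    - [1,0,0,4.5,0,0,0]
    - [1,0,0,4,0,0,0]
    - [1,0,0,3,0,0,0]
    - [1,0,0,1.5,0,0,0]
    - [1,0,0,0.6,0,0,0]
    - [1,0,0,0,0,0,0]
    - [0,0,0,0,0,0,0]
    - [0,0,0,0,0,0,0]
    - [0,0,0,0,0,0,0]
    - [0,0,0,0,0,0,0]

```text
clock: 9.15
position: [514.5, -279.9, 33.1]
ee_rot: [-0.579, 0.815, -0.001, 0.0]
contact_force: [0.3, 0.4, 0.6]
gripper_width: 28.3
```

Call:
servo_tool:
  rows:
    - [0,0,0,0,0,0,0]
    - [0,0,0,0,0,0,0]
    - [0,0,0,-1,0,0,0]
    - [0,0,0,-2,0,0,0]
    - [0,0,0,-3,0,0,0]
    - [0,0,0,-3,0,0,0]
    - [0,0,0,-3,0,0,0]
    - [0,0,0,-2,0,0,0]
    - [0,0,0,0,0,0,0]
    - [0,0,0,0,0,0,0]

```text
clock: 10.15
position: [513.5, -279.5, 171.8]
ee_rot: [-0.579, 0.816, 0.001, 0.0]
contact_force: [0.1, 0.2, -2.0]
gripper_width: 10.7
```

Run:
```python
from h import *
rel([557.6,181.1,170],[.954,.3]); d=grab('wrist','w4'); grab('scene','s4')
print(read_state()['joints'].round(2),read_state()['contact_force'])
```

```text
t 10.15 pos [ 513.5 -279.5  171.8] toolmove [-449.3  110.4    2.2] z tilt [-0.     0.001 -1.   ]
turn z -36.73604964020521
[-0.22  0.38 -0.19 -0.   -1.   -0.11] [ 0.14070449  0.35235948 -1.67854873]
```

View pics/w4.png

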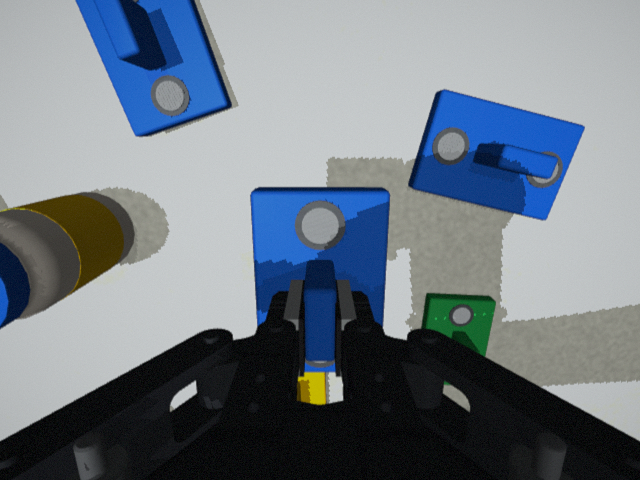

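The cassette is gripped squarely, with its plate at (250–389,188). I'll measure the grasp offset and turn towards the bay.

Run:
```python
from h import *
d=load('w4'); s=read_state(); M=R.from_quat(s['ee_rot']).as_matrix()
for p in((250,189),(389,189),(320,225)):
    print(p,[(M.T@(ray(d,*p,z)-s['position'])).round(1).tolist() for z in(150,154,158)])
# plate edge before the grasp, TCP at grasp
print(M.T@(np.array([513.5,-280.8,0])-s['position']))
```

```text
(250, 189) [[45.4, -30.6, 20.3], [46.0, -29.8, 16.3], [46.6, -29.0, 12.3]]
(389, 189) [[45.4, 29.1, 20.6], [46.0, 28.3, 16.6], [46.6, 27.5, 12.6]]
(320, 225) [[29.5, -0.6, 20.5], [30.5, -0.5, 16.5], [31.5, -0.5, 12.5]]
[  1.19520849  -1.63029253 170.46297286]
```

Call:
servo_tool:
  rows:
    - [0,0,0,0,0,0,-7.35]
    - [0,0,0,0,0,0,-7.35]
    - [0,0,0,0,0,0,-7.35]
    - [0,0,0,0,0,0,-7.35]
    - [0,0,0,0,0,0,-7.35]
    - [0,-3.04,-1.29,0,0,0,0]
    - [0,-3.04,-1.29,0,0,0,0]
    - [0,-3.04,-1.29,0,0,0,0]
    - [0,-3.04,-1.29,0,0,0,0]
    - [0,-3.04,-1.29,0,0,0,0]
    - [0,-3.04,-1.29,0,0,0,0]
    - [0,-3.04,-1.29,0,0,0,0]

```text
clock: 11.45
position: [535.3, -48.5, 170.6]
ee_rot: [0.806, -0.591, -0.001, 0.001]
contact_force: [0.5, -0.1, -1.2]
gripper_width: 10.6
```

Call:
servo_tool:
  rows:
    - [0,-3.04,-1.29,0,0,0,0]
    - [0,-3.04,-1.29,0,0,0,0]
    - [0,-3.04,-1.29,0,0,0,0]
    - [0,-3.04,-1.29,0,0,0,0]
    - [0,-3.04,-1.29,0,0,0,0]
    - [0,-3.04,-1.29,0,0,0,0]
    - [0,-3.04,-1.29,0,0,0,0]
    - [0,0,0,0,0,0,0]
    - [0,0,0,0,0,0,0]
    - [0,0,0,0,0,0,0]

```text
clock: 12.45
position: [557.7, 179.5, 171.1]
ee_rot: [0.806, -0.592, -0.001, 0.001]
contact_force: [1.0, -0.2, -1.3]
gripper_width: 10.9
```

Run:
```python
from h import *
rel([557.6,181.1,63],[.954,.3]); print(read_state()['gripper_width'])
grab('wrist','w5');
```

```text
t 12.45 pos [557.7 179.5 171.1] toolmove [ -1.6  -0.7 108.1] z tilt [-0.002 -0.001 -1.   ]
turn z 0.012351838762100442
10.858525457617656
```

View pics/w5.png

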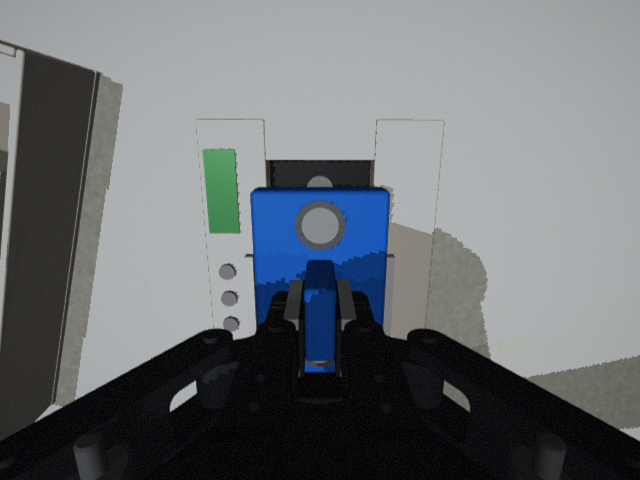

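The wrist view shows the cassette above the bay, with the bay's -y rim at y≈160 and x 266–376, centred on the plate (250–389). The gate is not visible here, hidden behind the gripper. I'll lower the cassette with a small correction.

Call:
servo_tool:
  rows:
    - [0,-0.26,-0.07,2,0,0,0]
    - [0,0,0,2.5,0,0,0]
    - [0,0,0,2.5,0,0,0]
    - [0,0,0,1.5,0,0,0]
    - [0,0,0,0.7,0,0,0]
    - [0,0,0,0.5,0,0,0]
    - [0,0,0,0.5,0,0,0]
    - [0,0,0,0,0,0,0]
    - [0,0,0,0,0,0,0]

```text
clock: 13.4
position: [558.6, 183.2, 70.9]
ee_rot: [0.806, -0.591, 0.0, -0.001]
contact_force: [0.8, 0.3, -1.2]
gripper_width: 10.9
```

Run:
```python
from h import *
rel([557.6,181.1,63],[.954,.3]); s=read_state(); print(s['contact_force'],s['wrist_torque'])
d=load('w5'); T=np.array([557.7,179.5,0])
for p in((266,160),(376,160)):
    print((ray(d,*p,48)[:2]-[557.6,181.1])@np.array([[.954,-.3],[.3,.954]]))
```

```text
t 13.4 pos [558.6 183.2  70.9] toolmove [1.7 1.6 7.9] z tilt [ 0.001  0.001 -1.   ]
turn z 0.04817144250230854
[ 0.79055433  0.26074403 -1.19638005] [ 0.0141796   0.01758703 -0.0233622 ]
[ 37.41187961 -53.11604999]
[-39.34825094 -53.11090459]
```

Call:
servo_tool:
  rows:
    - [0,0.08,0.15,0.3,0,0,0]
    - [0,0,0,0.3,0,0,0]
    - [0,0,0,0.1,0,0,0]
    - [0,0,0,0,0,0,0]
    - [0,0,0,0,0,0,0]

```text
clock: 13.9
position: [557.1, 181.9, 63.3]
ee_rot: [0.806, -0.591, 0.0, 0.0]
contact_force: [-0.1, 0.6, -1.0]
gripper_width: 10.8
```

Call:
servo_tool:
  rows:
    - [0,0,0,0.1,0,0,0]
    - [0,0,0,0.1,0,0,0]
    - [0,0,0,0,0,0,0]

```text
clock: 14.2
position: [557.3, 182.0, 62.8]
ee_rot: [0.807, -0.591, 0.0, -0.0]
contact_force: [-2.7, -0.6, 6.8]
gripper_width: 10.9
```

Contact with the floor (about 7 N). I'll release with a partial opening and rise.

Call:
servo_tool:
  rows:
    - [0.35,0,0,0,0,0,0]
    - [0.35,0,0,0,0,0,0]
    - [0.35,0,0,0,0,0,0]
    - [0.35,0,0,0,0,0,0]
    - [0.35,0,0,-1.5,0,0,0]
    - [0.35,0,0,-3,0,0,0]
    - [1,0,0,-4,0,0,0]
    - [1,0,0,-4,0,0,0]
    - [1,0,0,-4,0,0,0]
    - [1,0,0,-1.5,0,0,0]
    - [1,0,0,0,0,0,0]
    - [1,0,0,0,0,0,0]

```text
clock: 15.4
position: [556.5, 181.7, 240.5]
ee_rot: [0.806, -0.591, -0.001, 0.0]
contact_force: [-0.8, -0.4, -0.6]
gripper_width: 85.3
```

Run:
```python
from h import *
s=read_state(); print(s['position'],s['gripper_width'],s['contact_force'],s['joints'].round(2))
B=np.array([557.6,181.1]);A=np.array([[.954,-.3],[.3,.954]])
for n,fn in(('wrist','w6'),('top','t6')):
    d=grab(n,fn); hsv=cv2.cvtColor(d['image'],cv2.COLOR_RGB2HSV)
    for nm,lo,hi,z in(('blue',(100,120,40),(125,255,255),44),('or',(8,120,80),(22,255,255),56)):
        for c in cv2.findContours(cv2.inRange(hsv,lo,hi),0,1)[0]:
            if cv2.contourArea(c)<200: continue
            w=np.array([(ray(d,*p[0],z)[:2]-B)@A for p in c],np.float32); r=cv2.minAreaRect(w)
            if np.linalg.norm(r[0])<150: print(n,nm,np.round(r[0],1),np.round(r[1],1),round(r[2],1))
```

```text
[556.51527246 181.7394239  240.47022224] 85.27248107667688 [-0.83359746 -0.44425348 -0.64235656] [ 0.59  0.32 -0.09 -0.   -1.16 -0.29]
wrist blue [ 0.8 -0.7] [90.  60.6] 90.0
wrist or [  0.4 100.9] [69.2 95.6] 90.0
top blue [ 0.4 -3.3] [64.2 94.3] 0.0
top or [ 0.8 98. ] [70.1 95.6] 90.0
```

View pics/w6.png

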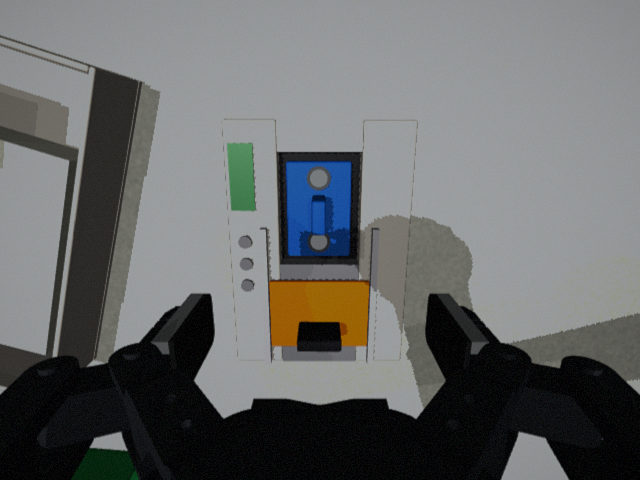

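The view shows the cassette flat in the bay with its rib up, at (319,210), centred to about 1 mm. The gate at (320,313) is still open by about 43 mm. I'll turn the jaws by 90° and regrip the bar to close it.

Call:
servo_tool:
  rows:
    - [1,0,0,0,0,0,8.18]
    - [1,0,0,0,0,0,8.18]
    - [1,0,0,0,0,0,8.18]
    - [1,0,0,0,0,0,8.18]
    - [1,0,0,0,0,0,8.18]
    - [1,0,0,0,0,0,8.18]
    - [1,0,0,0,0,0,8.18]
    - [1,0,0,0,0,0,8.18]
    - [1,0,0,0,0,0,8.18]
    - [1,0,0,0,0,0,8.18]
    - [1,0,0,0,0,0,8.2]
    - [1,0,0,0,0,0,0]

```text
clock: 16.7
position: [556.5, 181.6, 239.5]
ee_rot: [-0.152, 0.988, -0.001, -0.002]
contact_force: [0.5, -0.7, 1.0]
gripper_width: 85.4
```

Call:
servo_tool:
  rows:
    - [1,-0.13,4,0,0,0,0]
    - [1,0,4,0,0,0,0]
    - [1,0,3.2,0,0,0,0]
    - [1,0,0,3,0,0,0]
    - [1,0,0,2,0,0,0]
    - [1,0,0,0,0,0,0]
    - [1,0,0,0,0,0,0]

```text
clock: 17.4
position: [524.8, 288.9, 190.9]
ee_rot: [-0.153, 0.988, -0.001, -0.0]
contact_force: [0.6, -0.2, 0.8]
gripper_width: 85.5
```

Run:
```python
from h import *
rel([524.3,289.2,74],[-.3,.954])
```

```text
t 17.4 pos [524.8 288.9 190.9] toolmove [  0.3   0.6 116.9] z tilt [-0.001 -0.001 -1.   ]
turn z 0.15541430827568092
```

Call:
servo_tool:
  rows:
    - [1,0,0.05,4,0,0,0]
    - [1,0,0,4,0,0,0]
    - [1,0,0,2.5,0,0,0]
    - [1,0,0,1.2,0,0,0]
    - [1,0,0,0,0,0,0]
    - [0,0,0,0,0,0,0]
    - [0,0,0,0,0,0,0]
    - [0,0,0,0,0,0,0]
    - [0,0,0,0,0,0,0]
    - [0,0,0,0,0,0,0]
    - [0,0,0,0,0,0,0]

```text
clock: 18.5
position: [524.7, 289.7, 75.1]
ee_rot: [-0.152, 0.988, 0.0, 0.0]
contact_force: [-0.5, 0.7, 3.9]
gripper_width: 10.8
```

Call:
servo_tool:
  rows:
    - [0,0,-0.6,0,0,0,0]
    - [0,0,-0.6,0,0,0,0]
    - [0,0,-0.6,0,0,0,0]
    - [0,0,-0.6,0,0,0,0]
    - [0,0,-0.6,0,0,0,0]
    - [0,0,-0.5,0,0,0,0]
    - [0,0,-0.3,0,0,0,0]
    - [0,0,-0.2,0,0,0,0]
    - [0,0,0,0,0,0,0]
    - [0,0,0,0,0,0,0]

```text
clock: 19.5
position: [536.8, 250.8, 75.0]
ee_rot: [-0.152, 0.988, -0.0, 0.0]
contact_force: [-1.1, 0.0, 5.3]
gripper_width: 10.8
```

Call:
servo_tool:
  rows:
    - [0,0,-0.1,0,0,0,0]
    - [0,0,-0.1,0,0,0,0]
    - [0,0,0,0,0,0,0]

```text
clock: 19.8
position: [537.3, 249.1, 75.0]
ee_rot: [-0.152, 0.988, 0.0, 0.0]
contact_force: [-2.4, -0.2, 5.9]
gripper_width: 10.9
```

Still free, so I'll nudge a bit more, then release and rise.

Call:
servo_tool:
  rows:
    - [0,0,-0.1,0,0,0,0]
    - [0,0,-0.1,0,0,0,0]
    - [0,0,0,0,0,0,0]

```text
clock: 20.1
position: [537.9, 247.3, 75.0]
ee_rot: [-0.152, 0.988, 0.0, 0.0]
contact_force: [-1.7, -0.2, 5.3]
gripper_width: 11.1
```

Call:
servo_tool:
  rows:
    - [0.35,0,0,0,0,0,0]
    - [0.35,0,0,0,0,0,0]
    - [0.35,0,0,0,0,0,0]
    - [0.35,0,0,0,0,0,0]
    - [0.35,0,0,-2,0,0,0]
    - [0.35,0,0,-3,0,0,0]
    - [1,0,0,-4,0,0,0]
    - [1,0,0,-4,0,0,0]
    - [1,0,0,-3,0,0,0]
    - [1,0,0,0,0,0,0]
    - [1,0,0,0,0,0,0]
    - [1,0,0,0,0,0,0]

```text
clock: 21.3
position: [537.0, 247.1, 232.8]
ee_rot: [-0.152, 0.988, -0.001, -0.001]
contact_force: [0.4, -0.0, -0.5]
gripper_width: 86.0
```

Run:
```python
from h import *
s=read_state(); print(s['clock'],s['position'],s['gripper_width'],s['contact_force'])
B=np.array([557.6,181.1]);A=np.array([[.954,-.3],[.3,.954]])
for n,fn in(('wrist','w7'),('top','t7')):
    d=grab(n,fn); hsv=cv2.cvtColor(d['image'],cv2.COLOR_RGB2HSV)
    for nm,lo,hi,z in(('blue',(100,120,40),(125,255,255),44),('or',(8,120,80),(22,255,255),56)):
        for c in cv2.findContours(cv2.inRange(hsv,lo,hi),0,1)[0]:
            if cv2.contourArea(c)<200: continue
            w=np.array([(ray(d,*p[0],z)[:2]-B)@A for p in c],np.float32); r=cv2.minAreaRect(w)
            if np.linalg.norm(r[0])<150: print(n,nm,np.round(r[0],1),np.round(r[1],1),round(r[2],1),w.min(0),w.max(0))
```

```text
21.3 [536.96240845 247.13597363 232.79666843] 85.9519210277238 [ 0.42455198 -0.03329002 -0.53811126]
wrist blue [  0.3 -11.8] [60.6 65.6] 0.0 [-30.009794 -44.551147] [30.61972  21.006521]
wrist or [ 0.3 57.8] [95.4 69.9] 0.0 [-47.4439  22.8357] [47.995975 92.68254 ]
top blue [  0.4 -14.8] [64.1 71.3] 0.0 [-31.67756  -50.480022] [32.45061  20.817924]
top or [ 0.3 54.2] [70.3 96. ] 89.6 [-47.704678  18.918077] [48.289986 89.6816  ]
```

View pics/w7.png

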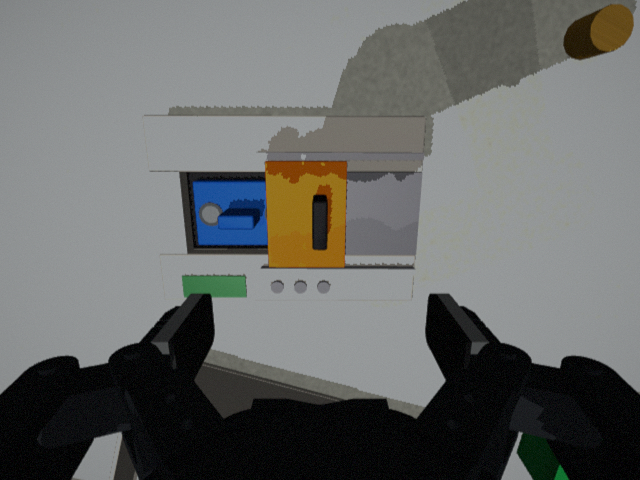

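The final view shows the gate edge at x≈266, covering the cassette's end, and the gripper is clear. The gate plate is at 57.8 mm (58 = shut) and the cassette's -y edge is at -44.6 mm, so it is centred. I'm handing the job in.

```bash
python3 -c "
from bench import *
print(job_done())"
```

```text
the job is handed in; nothing more can be done
None
```

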